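# Turn the leaf mount and hold the lamp's filter in

## Robot

A 6-joint arm with a two-finger parallel gripper is mounted at the origin on the work surface. World frame = base frame: x ahead of the robot, y to its left, z up, the work surface at z = 0. Lengths are in m, angles in degrees, forces in N, time in s.
With the tool pointing down it reaches from about 0.325 to 0.85 m from the base axis. Payload 15.5 kg.
Tool frame: the origin (TCP) lies midway between the tips of the shut fingers; the grasp point (between the pads) lies 19 mm behind it; z points along the fingers, y is the line along which they close (so a half turn about z gives the same grasp; the last joint's range is limited). The gripper opens to 91 mm and grips with 3 to 60 N. Pads are 32 mm wide; open, the fingers measure 118 mm over their backs; the gripper's body (76 mm by 178 mm) begins 60 mm behind the grasp point.
Start: joints at [58.585, 28.281, 77.091, -0, 74.628, -5.472], TCP at [0.273, 0.562, 0.214] pointing down, gripper open.
Joint ranges: [-166.48, 166.48], [-47.26, 123.95], [12.59, 153.08], [-70.14, 250.14], [6.76, 159.57], [-176.63, 176.63]. Speed limits (degrees/s): [108.29, 108.29, 147.25, 172.46, 172.46, 172.46].

## Interface

Orientations are given as a 3x3 rotation matrix whose columns are the frame's x, y, z axes.
In Python, from bench import ctrl gives the robot as it stands. The module is installed in compiled form; this text tells all that it offers. Calls block until the motion is done:
- ctrl.goto(position, orientation): joint-space move of the TCP to a pose.
- ctrl.move_l(position, vel=0.15, ori=None, contact_N=None): straight line of the TCP; ori=None keeps the orientation; vel is the mean speed in m/s. With contact_N (N) it stops when the force on the tool has changed by that much, and returns True; else False.
- ctrl.movej(angles): joint-space move.
- ctrl.command_gripper(opening): opening from 0.0 (shut) to 1.0 (fully open); the grip force is fixed at half the most; returns when the fingers have stopped.
- ctrl.sleep(seconds).
- ctrl.ik(position, orientation): joint angles nearest the present ones, or None.
- ctrl.read_camera(name): name is "scene" or "top" or "wrist"; returns the picture (400x640x3 uint8, blue, green, red); there is no depth.
- ctrl.camera_params(name): a dict with "fx", "fy", "cx", "cy" (pixels), "pose" (4x4, takes a point from camera to world coordinates); the wrist camera has in their place "T_tool_cam" (4x4, takes a point from camera to tool coordinates, whose origin is the TCP and whose axes are the flange's). Camera axes: x right, y up, looking along -z (the intrinsics and any distortion apply to the point x, -y, -z); pixel columns grow to the right and rows downward; lengths in m; the calibration is good to about 2 mm. A picture is of the moment at which its call begins: read the wrist's pose just before it. camera_params takes no time and is no camera call.
A pose or a line that the arm cannot do raises ctrl.MotionError and nothing moves.
- ctrl.sign_off(): hands the job in; it is judged then, once.
Readings, each from a call of its own:
- ctrl.current_t(): time.
- ctrl.current_q(): joint angles.
- ctrl.current_dq(): joint speeds.
- ctrl.current_effort(): joint torques, N m.
- ctrl.current_tool_pos(): TCP position.
- ctrl.current_eef_rot(): TCP orientation.
- ctrl.current_contact_force(): force on the tool from outside, world axes, zero at the start.
- ctrl.current_wrist_torque(): the same for the moment, N m.
- ctrl.current_grip_width(): opening from 0.0 (shut) to 1.0 (fully open).
- ctrl.current_grasp_force(): force on a finger pad.
Only numpy, scipy, OpenCV 4.12 (cv2) and the standard library are available. Lean on these libraries where they do the work, as an engineer would, in place of code of your own. Each camera call takes 0.05 s, during which the arm holds its last target. There are 200 camera calls.

## Task

The framed leaf on the easel shows its dark upper side: lift it off, turn it over and stand it back on the easel's ledge, leaning on the backrest with its pale underside to the front and its stalk still down, and let go of it, keeping the lamp's filter slide shut until then. Then draw the lamp's sprung rod out by its knob until the red ring has just come wholly out of the black sleeve, and finish while still holding it there for the exposure (it springs back if let go). Leave the other things on the bench where they are.

Things in the scene. Friction and masses are not known exactly. Their poses are not given: they have to be found in the camera images.
- leaf_mount: framed leaf to be turned: rigid mount 90 mm wide (x), 6 thick (y), 120 tall (z), 120 g; grey aluminium frame 8 mm wide round clear panes with a pressed leaf inside. Origin at its centre; +z is up, away from the leaf's stalk; +y points out of the face showing the leaf's dark green upper side, -y out of the pale face. Starts on the easel, dark face to the front, leaning back 0.26 rad
- easel: black and aluminium easel, fixed to the bench, base 130 x 120 x 12 mm; origin under its base, at bench height. Front faces its own +y, x runs along the ledge, z is up. Backrest leans back (to -y) by 0.26 rad from vertical; the ledge is square to the backrest
- ledge (a point): mid-width corner of ledge and backrest, 30 mm above the bench over the easel's origin, axes as the easel's. From here the backrest rises 62 mm along its slope, so the mount's upper 58 mm stand free; the ledge runs 16 mm forward to a lip 8 mm high (10 mm play). The seated mount's back face lies on the backrest: its centre is 60 mm up the slope, 3 mm in front of the backrest
- lamp: blue lamp 120 x 170 x 160 mm with a black barrel, fixed; origin at bench height under the filter-slide housing (dark plate box 110 mm wide, 18 thick, top at 132 mm) at the front of the barrel. Shines along its own -y; its slide is drawn along its own -x; the blue box lies 60 to 230 mm behind the origin (+y)
- knob (a point): centre of the gripping waist of the rod's black pull knob, 95 mm above the bench, 144 mm along -x of the lamp's origin when shut; axes as the lamp's, moves with the rod. The knob lies along x: smooth round waist 18 mm in diameter, 30 mm long, then at its outer (-x) end a flange 30 mm in diameter, 6 mm thick. Free space all round it
- sleeve_mouth (a point): centre of the outer end of the black fixed sleeve (24 mm diameter rim) out of which the 12 mm steel rod slides, 95 mm above the bench, axes as the lamp's. The waist of the shut knob begins 4 mm outside it
- filter_slide (a joint): how far the rod is drawn from its sleeve, m: 0 shut, 0.042 at the mark, where the 8 mm wide red ring on the rod (hidden in the sleeve when shut) has just come wholly out; bright steel shows behind it if drawn further; stop at 0.056. The inner spring pulls back with about 6 N when shut, 11 N at the mark
- spare_mount: bystander: a second framed leaf with a black frame, 90 x 6 x 120 mm, lying flat on the bench; origin at its centre
- amber_bottle: bystander: amber glass bottle, 60 mm diameter, 130 mm tall; origin at its foot
- beaker: bystander: clear glass beaker, 70 mm diameter, 90 mm tall; origin at its foot
- petri_dish: bystander: shut Petri dish, 91 mm diameter, 20 mm high; origin at its foot
- lens_cap: bystander: round black lens cap, 60 mm diameter, 14 mm high, lying in front of the lamp; origin at its foot
- tip_box: bystander: teal pipette-tip box, 122 x 84 x 64 mm; origin at its foot
- forceps: bystander: steel forceps 128 mm long, 8 mm high, lying flat along its x; origin at its foot
Mind the look-alikes: they are no part of the job. What is shaped like the leaf_mount but brown or yellow is not meant.

How it is judged:
By the outcome, as a careful person would: the job done as asked, in the order asked, and still so for the second after the job is handed in, while the arm keeps its last pose, push and grip.
It also fails if it takes over 51 s, if anything falls off the work surface, if the arm or the gripper's body presses on something with over 40 N, if the wrist force passes 120 N, or if a joint passes its speed limit or range.

## Working session

There is one attempt and no reset: what is moved stays moved. The work goes in short steps, each a Python script; the robot and the scene stay as the last script left them, time stands still between calls to the robot, and variables do not carry over. Pictures are saved under pics/ and viewed, at most 10 in all, crops included, and the job is handed in when it is done.

```bash
mkdir -p pics
python3 - <<'E'
from bench import ctrl
import cv2,numpy as np
np.set_printoptions(precision=4,suppress=True)
for n in("scene","top","wrist"):
    im=ctrl.read_camera(n); cv2.imwrite(f"pics/{n}0.png",im)
    p=ctrl.camera_params(n); print(n,p)
a=cv2.imread("pics/scene0.png");b=cv2.imread("pics/top0.png")
print(ctrl.current_t(),ctrl.current_eef_rot())
E
```

```text
scene {'fx': 446.3627462564659, 'fy': 446.3627462564659, 'cx': 322.32733510454295, 'cy': 199.49052724234895, 'pose': array([[ 0.592 , -0.4325,  0.6801,  1.3888],
       [ 0.8059,  0.3225, -0.4964, -0.7439],
       [-0.0047,  0.842 ,  0.5395,  0.8096],
       [ 0.    ,  0.    ,  0.    ,  1.    ]])}
top {'fx': 450.6134014357229, 'fy': 450.6134014357229, 'cx': 319.6912277752351, 'cy': 200.46352876828482, 'pose': array([[-0.0188,  0.9985, -0.0511,  0.3757],
       [-0.9998, -0.0184,  0.0085, -0.0805],
       [ 0.0076,  0.0513,  0.9987,  1.6748],
       [ 0.    ,  0.    ,  0.    ,  1.    ]])}
wrist {'fx': 291.1658338479896, 'fy': 291.1658338479896, 'cx': 317.9273809751835, 'cy': 203.19749623207727, 'T_tool_cam': array([[-0.0008,  0.9717,  0.2363,  0.0657],
       [ 1.    ,  0.0008, -0.0001, -0.0001],
       [-0.0003,  0.2363, -0.9717, -0.1704],
       [ 0.    ,  0.    ,  0.    ,  1.    ]])}
0.15 [[-0.8993  0.4374 -0.0004]
 [ 0.4374  0.8993 -0.0008]
 [ 0.0001 -0.0009 -1.    ]]
```

View pics/scene0.png

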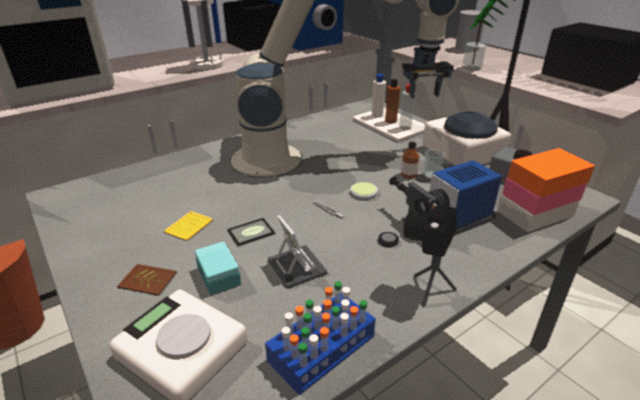

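View pics/top0.png

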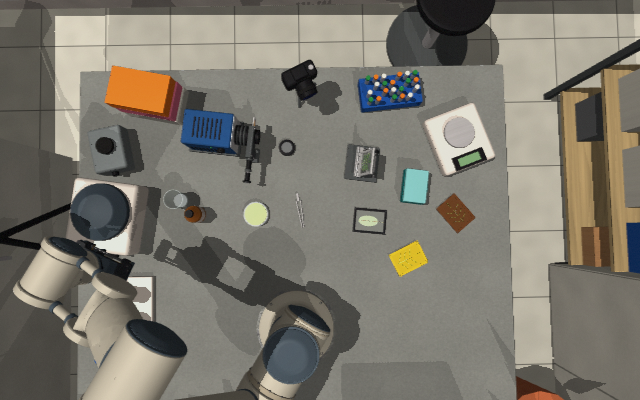

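```bash
cat > h.py <<'E'
from bench import ctrl
import cv2,numpy as np
np.set_printoptions(precision=4,suppress=True)
def cam(n,tool=None):
    p=ctrl.camera_params(n)
    if n=="wrist":
        T=np.eye(4);T[:3,:3]=tool[1];T[:3,3]=tool[0];P=T@p["T_tool_cam"]
    else:P=p["pose"]
    return p["fx"],p["fy"],p["cx"],p["cy"],P
def ray(c,u,v):
    fx,fy,cx,cy,P=c
    d=P[:3,:3]@np.array([(u-cx)/fx,-(v-cy)/fy,-1.]);return P[:3,3],d
def onz(c,u,v,z):
    o,d=ray(c,u,v);return o+d*(z-o[2])/d[2]
def proj(c,X):
    fx,fy,cx,cy,P=c
    q=P[:3,:3].T@(np.asarray(X)-P[:3,3]);return np.array([cx+fx*q[0]/-q[2],cy-fy*q[1]/-q[2]])
def tri(*rs):
    A=np.zeros((3,3));b=np.zeros(3);
    for o,d in rs:
        d=d/np.linalg.norm(d);M=np.eye(3)-np.outer(d,d);A+=M;b+=M@o
    X=np.linalg.solve(A,b)
    return X,[np.linalg.norm((np.eye(3)-np.outer(d,d)/(d@d))@(X-o)) for o,d in rs]
E
python3 - <<'E'
import cv2,numpy as np
a=cv2.imread("pics/scene0.png");b=cv2.imread("pics/top0.png")
def c(im,x,y,w,h):return cv2.resize(im[y:y+h,x:x+w],(400,300),interpolation=cv2.INTER_CUBIC)
o=np.vstack([np.hstack([c(b,330,130,80,60),c(b,170,90,120,90+0)]),np.hstack([c(a,250,210,88,66),c(a,376,160,120,90)])])
cv2.imwrite("pics/c1.png",o)
from h import *
t=cam("top")
for u,v,z in((365,162,.03),(247,182,.095),(370,221,0),(288,147,0),(256,213,.02)):print(u,v,onz(t,u,v,z))
E
```

```text
365 162 [ 0.5983 -0.2636  0.03  ]
247 182 [0.5262 0.1602 0.095 ]
370 221 [ 0.3816 -0.2803  0.    ]
288 147 [0.6639 0.0201 0.    ]
256 213 [0.4187 0.1399 0.02  ]
```

View pics/c1.png

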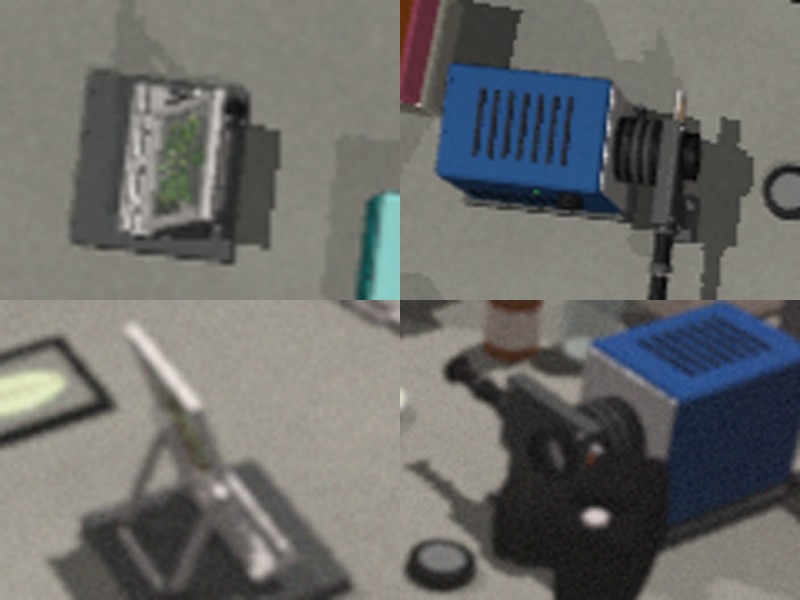

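```bash
cat >> h.py <<'E'
L=0.26
def axes(yaw):
    x=np.array([np.cos(yaw),np.sin(yaw),0]);y=np.array([-np.sin(yaw),np.cos(yaw),0]);z=np.array([0,0,1.])
    n=np.cos(L)*y+np.sin(L)*z;up=-np.sin(L)*y+np.cos(L)*z
    return x,n,up
def Rt(yaw,s):  # tool down the slope, tool y = s*normal
    x,n,up=axes(yaw);return np.column_stack([np.cross(s*n,-up),s*n,-up])
E
python3 - <<'E'
from h import *
t=cam("top")
P=onz(t,355.4,162,.147);print(P)
yaw=np.radians(174);x,n,up=axes(yaw)
for s in(1,-1):
    for d in(-.03,.12):print(s,d,ctrl.ik(P+up*d,Rt(yaw,s)))
R=Rt(yaw,1)
# choose option with smallest j6 travel
best=min((1,-1),key=lambda s:np.abs(np.array(ctrl.ik(P+up*.12,Rt(yaw,s)))-ctrl.current_q()).max())
print(best)
ctrl.goto(P+up*.13,Rt(yaw,best))
tool=(ctrl.current_tool_pos(),ctrl.current_eef_rot());im=ctrl.read_camera("wrist")
cv2.imwrite("pics/w1.png",im);np.savez("w1.npz",p=tool[0],R=tool[1]);print(ctrl.current_t(),tool,ctrl.current_q(),proj(cam("wrist",tool),P))
E
```

```text
[ 0.583  -0.2178  0.147 ]
1 -0.03 [-18.5159  33.6296  86.4532 -17.2493  57.818   86.4534]
1 0.12 [-14.9112  24.6689  77.3169 -15.165   76.1346  84.5004]
-1 -0.03 [-18.5159  33.6296  86.4532 -17.2493  57.818  -93.5466]
-1 0.12 [-14.9112  24.6689  77.3169 -15.165   76.1346 -95.4996]
1
3.0417 (array([ 0.5867, -0.1839,  0.2726]), array([[ 0.9946, -0.0999, -0.0266],
       [-0.1034, -0.9613, -0.2555],
       [-0.0001,  0.2569, -0.9664]])) [-14.6123  24.2154  76.5241 -15.0858  77.3999  84.3904] [318.5345 197.2137]
```

View pics/w1.png

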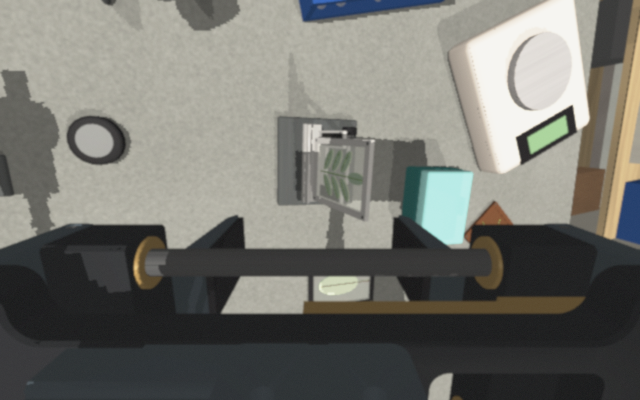

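The first wrist view shows the wide (upper) edge of the mount at right, about (370,178), and the ledge at left, about (312,150). The mount therefore leans towards -Y and the easel faces +Y, the opposite of my guess from the top view. I'll re-aim with yaw near -6°.

Run:
```python
from h import *
d=np.load("w1.npz");c=cam("wrist",(d["p"],d["R"]))
A,B=onz(c,372,138,.147),onz(c,368,217,.147);print(A,B,np.linalg.norm(A-B))
yaw=np.radians(-6);x,n,up=axes(yaw);P=(A+B)/2
for s in(1,-1):
    for h in(-.03,.10):print(s,h,ctrl.ik(P+up*h,Rt(yaw,s)))
ctrl.goto(P+up*.10,Rt(yaw,-1))
tool=(ctrl.current_tool_pos(),ctrl.current_eef_rot());im=ctrl.read_camera("wrist")
cv2.imwrite("pics/w2.png",im);np.savez("w2.npz",p=tool[0],R=tool[1]);print(ctrl.current_t(),tool,ctrl.current_q(),proj(cam("wrist",tool),P))
x0,y0,x1,y1=200,80,440,260
cv2.imwrite("pics/w2c.png",cv2.resize(im[80:260,200:440],(800,600),interpolation=cv2.INTER_CUBIC))
```

```text
[ 0.6374 -0.2823  0.147 ] [ 0.551  -0.2725  0.147 ] 0.08693991396054103
1 -0.03 [ -36.5521   39.2782   73.9137   13.2561   74.9028 -124.9277]
1 0.1 [ -38.9048   34.031    63.4182   12.4658   90.7558 -123.6373]
-1 -0.03 [-36.5521  39.2782  73.9137  13.2561  74.9028  55.0723]
-1 0.1 [-38.9048  34.031   63.4182  12.4658  90.7558  56.3627]
3.8 (array([ 0.5913, -0.3036,  0.2432]), array([[ 0.9944, -0.1023,  0.0266],
       [-0.1057, -0.9609,  0.2559],
       [-0.0006, -0.2573, -0.9663]])) [-38.8553  34.0198  63.439   12.4472  90.7479  56.3901] [316.977  203.8053]
```

View pics/w2c.png

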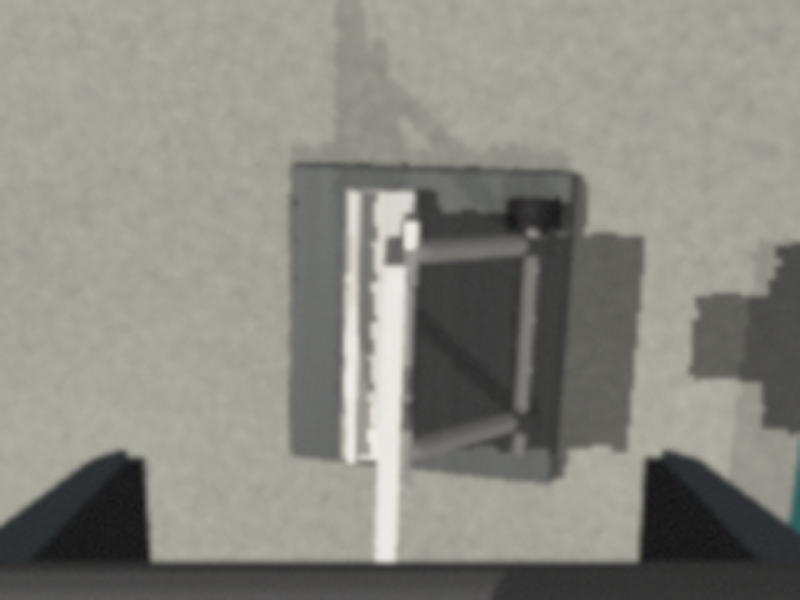

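Run:
```python
from h import *
d=np.load("w2.npz");c=cam("wrist",(d["p"],d["R"]))
im=cv2.imread("pics/w2.png").astype(int).min(2)
pts=[]
for v in(170,185,200,215,230,240):
    m=np.where(im[v,308:330]>195)[0]+308;print(v,m.min(),m.max());pts.append(onz(c,m.mean(),v,.147))
pts=np.array(pts);F=onz(c,318.7,159.5,.147)
print(pts,F);print(np.degrees(np.arctan2(*(pts[0]-pts[-1])[[1,0]])))
yaw=np.radians(-6);x,n,up=axes(yaw);print("centre",F-x*.045, (d["p"]-F)@x)
print(im[150:170,318])
```

```text
170 313 320
185 313 320
200 312 319
215 311 319
230 313 318
240 313 318
[[ 0.6264 -0.2804  0.147 ]
 [ 0.6124 -0.2789  0.147 ]
 [ 0.598  -0.2764  0.147 ]
 [ 0.5832 -0.2742  0.147 ]
 [ 0.568  -0.2731  0.147 ]
 [ 0.5577 -0.272   0.147 ]] [ 0.6359 -0.2836  0.147 ]
-7.0366936774629245
centre [ 0.5911 -0.2789  0.147 ] -0.042279365969220814
[176 126 100  96  96  97  96  98 110 152 205 223 226 228 229 230 229 228
 227 227]
```

Run:
```python
from h import *
yaw=np.radians(-7);x,n,up=axes(yaw);P=np.array([.5915,-.2762,.147]);R=Rt(yaw,-1)
f=lambda:ctrl.current_contact_force()
ctrl.command_gripper(.5)
ctrl.move_l(P+up*.03,.15,R)
print(ctrl.move_l(P-up*.03,.08,R,contact_N=8),f())
ctrl.command_gripper(0.)
print(ctrl.current_grip_width()*91,ctrl.current_grasp_force(),f(),ctrl.current_tool_pos())
np.savez("g.npz",p=ctrl.current_tool_pos(),R=ctrl.current_eef_rot())
ctrl.move_l(P-up*.01,.05,R);print(f())
ctrl.move_l(P+up*.055,.12,R);print(f(),ctrl.current_grip_width()*91)
R2=Rt(yaw,1);ctrl.goto(P+up*.055+n*.004,R2)
print(ctrl.current_t(),ctrl.current_q(),f(),ctrl.current_grip_width()*91)
cv2.imwrite("pics/s3.png",ctrl.read_camera("scene"));tool=(ctrl.current_tool_pos(),ctrl.current_eef_rot())
w=ctrl.read_camera("wrist");np.savez("w3.npz",p=tool[0],R=tool[1]);cv2.imwrite("pics/w3.png",w)
s=cv2.imread("pics/s3.png")
cv2.imwrite("pics/c3.png",np.hstack([cv2.resize(s[180:300,240:340],(400,480),interpolation=2),cv2.resize(w[80:320,218:418],(400,480),interpolation=2)]))
```

```text
False [-0.0712 -0.4661  0.1286]
6.3165177030094855 29.993271231651306 [-0.415   2.0579  2.257 ] [ 0.5924 -0.2683  0.1181]
[1.3477 4.216  4.0655]
[ 0.9363  0.5832 -2.1953] 5.597471588507409
10.825 [ -37.9684   34.9267   68.505    12.7959   84.5054 -123.0552] [-0.548  -1.0706 -0.6892] 5.838304090873172
```

View pics/c3.png

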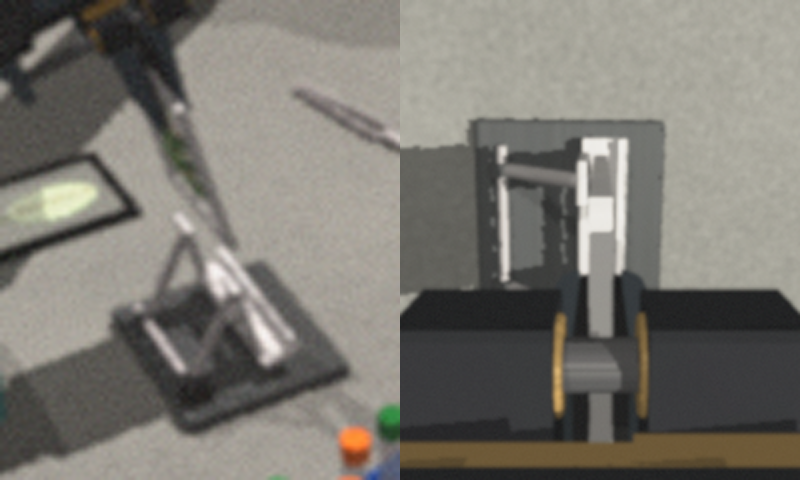

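The left crop shows the mount held clear of the easel, and the right crop shows it lined up over the slot, between the backrest at about x=583 and the lip at about x=622. Lowering it now.

Run:
```python
from h import *
yaw=np.radians(-7);x,n,up=axes(yaw);P=np.array([.5915,-.2762,.147]);R=Rt(yaw,1)
f=lambda:ctrl.current_contact_force()
print(ctrl.move_l(P-up*.018+n*.004,.1,R,contact_N=10),f())
print(ctrl.move_l(P-up*.036+n*.004,.02,R,contact_N=4),f(),ctrl.current_tool_pos(),(ctrl.current_tool_pos()-P)@up)
h=(ctrl.current_tool_pos()-P)@up
print(ctrl.move_l(P+up*(h+.0005)-n*.003,.02,R,contact_N=3),f(),(ctrl.current_tool_pos()-P)@n)
ctrl.command_gripper(.35)
k=ctrl.current_tool_pos();print(f(),ctrl.current_t(),ctrl.current_grip_width())
ctrl.move_l(k+up*.07,.12,R)
tool=(ctrl.current_tool_pos(),ctrl.current_eef_rot())
w=ctrl.read_camera("wrist");s=ctrl.read_camera("scene");t=ctrl.read_camera("top");cv2.imwrite("pics/t4.png",t);print(ctrl.current_t())
q=lambda i,x,y,w,h:cv2.resize(i[y:y+h,x:x+w],(400,300),interpolation=2)
cv2.imwrite("pics/c4.png",np.vstack([np.hstack([q(s,250,200,100,75),q(w,218,80,200,150)]),np.hstack([q(t,330,130,80,60),q(t,220,110,100,75)])]))
```

```text
False [ 0.4687 -0.084  -0.2469]
True [-1.0094 -0.9206  4.6423] [ 0.5927 -0.2647  0.1191] -0.029899009006443197
True [-1.1309 -2.0403  5.5562] 0.002211124486459823
[ 0.0619 -0.8626 -0.2792] 13.2417 0.3518279108076064
14.125
```

View pics/c4.png

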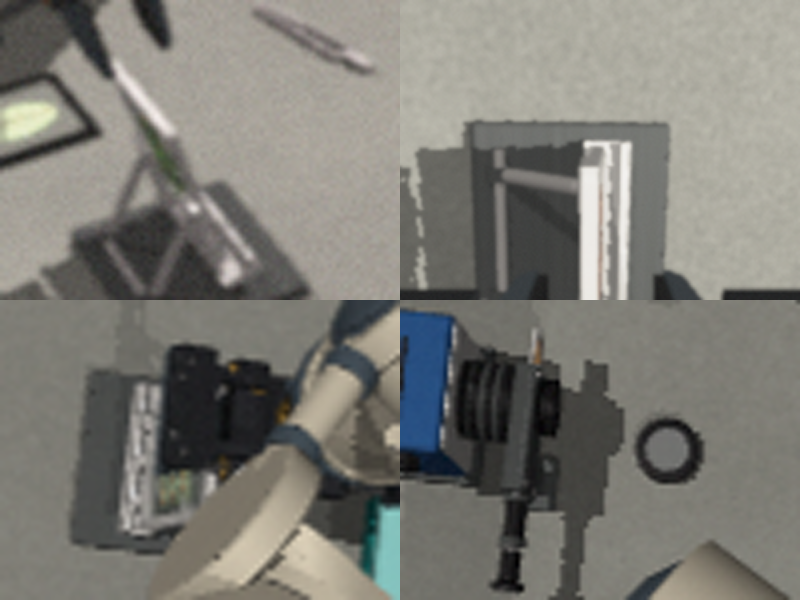

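The mount sits on the ledge leaning on the backrest, and the fingers are clear. In the top crop the rod and knob run down from the housing, with the flange at about px (247,180) and lamp yaw about -6°. Moving over the knob now.

Run:
```python
from h import *
K=onz(cam("top"),247.5,176,.095);print(K)
yaw=np.radians(-6);x=np.array([np.cos(yaw),np.sin(yaw),0]);R=np.column_stack([x,np.cross([0,0,-1.],x),[0,0,-1.]])
T=K.copy();T[2]=.20
for s in(1,-1):
    S=R@np.diag([s,s,1]);print(s,ctrl.ik(T,S),ctrl.ik(K-[0,0,.019],S))
s=1
k=ctrl.current_tool_pos();Re=ctrl.current_eef_rot()
ctrl.move_l(k+[0,.02,.05],.2)
ctrl.goto(T,R)
tool=(ctrl.current_tool_pos(),ctrl.current_eef_rot());w=ctrl.read_camera("wrist");np.savez("w5.npz",p=tool[0],R=tool[1]);cv2.imwrite("pics/w5.png",w)
t=ctrl.read_camera("top");cv2.imwrite("pics/t5.png",t);ss=ctrl.read_camera("scene");cv2.imwrite("pics/s5.png",ss)
print(ctrl.current_t(),ctrl.current_q(),proj(cam("wrist",tool),K))
cv2.imwrite("pics/c5.png",np.vstack([cv2.resize(w[60:330,140:500],(600,450),interpolation=2)]))
```

```text
[0.5474 0.1582 0.095 ]
1 [ 10.1188  24.6475  86.0885  -0.      69.264  106.1188] [ 10.1188  33.5811  93.3309  -0.      53.088  106.1188]
-1 [ 10.1188  24.6475  86.0885  -0.      69.264  -73.8812] [ 10.1188  33.5811  93.3309  -0.      53.088  -73.8812]
18.1333 [ 10.1042  24.6492  86.0867   0.0022  69.264  106.1087] [317.6476 202.8173]
```

View pics/c5.png

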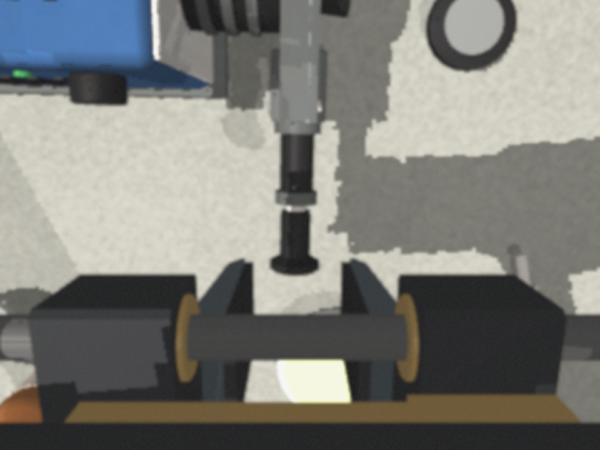

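Shut knob in the crop: sleeve rim at (296,198), bright rod gap at (295,208), waist from row 212 to about 257, flange at (294,264). Casting rays for these.

Run:
```python
from h import *
d=np.load("w5.npz");c=cam("wrist",(d["p"],d["R"]));im=cv2.imread("pics/w5.png").astype(int);g=im.mean(2).astype(int)
for v in range(172,228,1):
    print(v,g[v,303:333:2])
yaw=np.radians(-6);x=np.array([np.cos(yaw),np.sin(yaw),0])
for nm,u,v,z in(("rod gap lo",317,187,.101),("flange in",316.5,213.6,.11),("rimtop",317.5,175,.107),("waist mid",316.6,200,.104)):
    print(nm,onz(c,u,v,z))
```

```text
172 [202 198 151  59  50  45  56  52  38  38  36  35 108 191 200]
173 [199 177 120  52  50  44  53  49  37  38  39  36  95 176 200]
174 [200 146  87  62  56  47  42  41  37  38  38  38  67 141 198]
175 [199 140  91  88  79  56  49  47  47  48  51  53  59 108 196]
176 [201 144 106 112 105  71  64  64  63  65  68  66  69 102 195]
177 [203 145 108 118 114  77  73  73  74  73  76  71  72 107 196]
178 [203 145 109 118 106  77  74  76  76  75  75  75  71 112 198]
179 [201 143 109 117  93  71  72  77  75  76  77  72  71 113 198]
180 [198 144 112 118  95  74  73  76  77  76  77  75  72 112 197]
181 [198 155 121 123 100  73  74  76  77  77  76  76  76 117 194]
182 [198 178 152 142 118 100  82  83  82  83  86  97 108 145 195]
183 [199 199 190 171 159 165 116 108 107 104 115 142 157 183 199]
184 [198 203 201 180 184 216 150 139 137 131 140 176 193 204 204]
185 [198 201 200 155 158 215 156 150 149 140 127 163 203 209 207]
186 [200 201 196 119 102 171 134 130 128 119  88 125 201 209 209]
187 [203 203 191  94  58  95  81  83  79  73  49 105 199 209 209]
188 [205 203 185  81  49  46  42  47  45  39
[... 2025 characters left out ...]
6  33  29  30  32  30  33  32  35  36 127]
220 [ 77  49  50  48  43  34  33  36  35  34  34  34  36  41 131]
221 [118  59  53  53  45  35  37  40  37  37  39  36  38  66 150]
222 [166  94  65  51  44  37  41  39  40  38  38  40  58 118 176]
223 [196 145 103  72  54  45  43  42  44  47  54  70 104 166 194]
224 [206 184 157 128 104  84  77  73  79  84  98 129 159 190 199]
225 [207 198 192 180 161 144 140 138 142 146 155 181 195 197 199]
226 [206 201 202 202 198 190 188 187 194 194 193 202 204 198 197]
227 [206 203 205 206 205 200 201 201 206 204 204 205 202 198 198]
rod gap lo [0.5641 0.1571 0.101 ]
flange in [0.5408 0.16   0.11  ]
rimtop [0.5761 0.1553 0.107 ]
waist mid [0.5523 0.1587 0.104 ]
```

Run:
```python
from h import *
d=np.load("w5.npz");c=cam("wrist",(d["p"],d["R"]))
a=onz(c,317.6,178,.1);b=onz(c,316.9,218,.1);yaw=np.arctan2(*(a-b)[[1,0]])
I=onz(c,317,187,.104);F=(onz(c,302.7,215,.095)+onz(c,331.2,215,.095))/2;rim=onz(c,317.5,182.7,.107)
x=np.array([np.cos(yaw),np.sin(yaw),0]);print(np.degrees(yaw),I,F,rim,(I-F)@x,(rim-I)@x,"flange dia",np.linalg.norm(onz(c,302.7,218,.095)-onz(c,331.2,218,.095)))
C=onz(c,316.7,200,.097);s=((I@x-.015)+(F@x+.015))/2
K=C+x*(s-C@x);K[2]=.095;print("K",K)
R=np.column_stack([x,np.cross([0,0,-1.],x),[0,0,-1.]]);np.savez("k.npz",K=K,x=x,R=R)
f=ctrl.current_contact_force
ctrl.command_gripper(.6)
T=K+x*.001-[0,0,.019]
ctrl.move_l(T+[0,0,.05],.12,R)
print(ctrl.move_l(T,.06,R,contact_N=8),f())
ctrl.command_gripper(0.)
print(ctrl.current_grip_width()*91,ctrl.current_grasp_force(),f(),ctrl.current_tool_pos()-T,ctrl.current_t())
```

```text
-7.050037625123918 [0.5646 0.157  0.104 ] [0.5352 0.1602 0.095 ] [0.5691 0.156  0.107 ] 0.02961700359311685 0.004560222824411704 flange dia 0.02808801438598596
K [0.5499 0.1589 0.095 ]
False [-0.3709 -0.1625  0.529 ]
17.564487387806285 31.203993279486895 [ 5.172  -1.1902 -1.6923] [0.0008 0.     0.0002] 21.0833
```

Run:
```python
from h import *
k=np.load("k.npz");x=k["x"];R=k["R"];f=ctrl.current_contact_force
p0=ctrl.current_tool_pos();np.save("p0.npy",p0)
T=k["K"]+x*.001-[0,0,.019]
ctrl.move_l(T-x*.042,.04,R);ctrl.sleep(.3)
print((ctrl.current_tool_pos()-p0)@x,f()@x,f(),ctrl.current_grip_width()*91,ctrl.current_t())
tool=(ctrl.current_tool_pos(),ctrl.current_eef_rot());w=ctrl.read_camera("wrist");s=ctrl.read_camera("scene");t=ctrl.read_camera("top");np.savez("w6.npz",p=tool[0],R=tool[1])
for n,i in(("w6",w),("s6",s),("t6",t)):cv2.imwrite(f"pics/{n}.png",i)
q=lambda i,x,y,w,h:cv2.resize(i[y:y+h,x:x+w],(400,300),interpolation=2)
cv2.imwrite("pics/c6.png",np.vstack([np.hstack([q(w,270,110,100,75),q(w,218,80,200,150)]),np.hstack([q(t,330,130,80,60),q(s,250,195,100,75)])]))
```

```text
-0.04102612762123294 10.831483613669674 [10.8389 -0.607  -6.5985] 17.48239956520678 22.5833
```

View pics/c6.png

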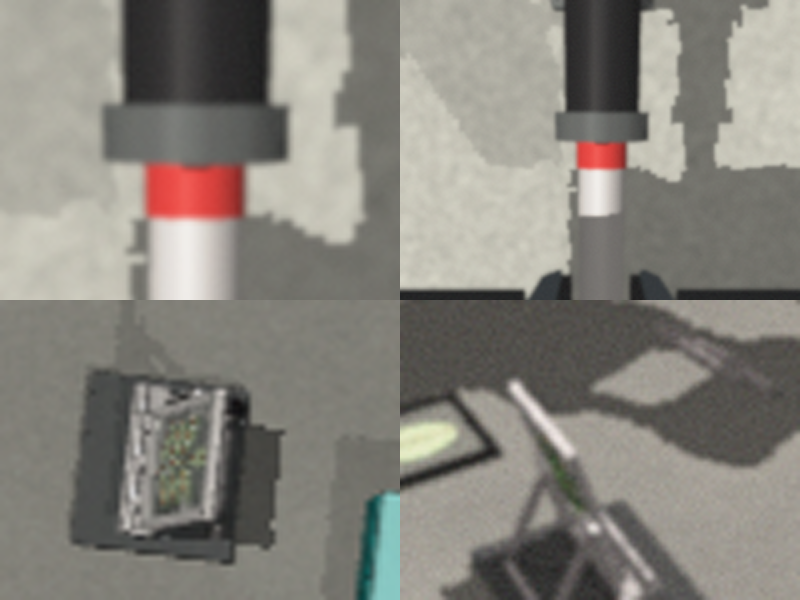

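The knob has been drawn and the red ring shows below the sleeve rim, from row 150.5 to row 164 in the wrist picture. The mount stands on the easel and the arm is clear of it. Measuring how far the ring is out.

Run:
```python
from h import *
d=np.load("w6.npz");c=cam("wrist",(d["p"],d["R"]));im=cv2.imread("pics/w6.png").astype(int);x=np.load("k.npz")["x"]
for v in range(146,168):print(v,im[v,316:322].mean(0).astype(int))
a=onz(c,318.5,164,.1013);b=onz(c,318.5,150.6,.107);print("ring out mm",(b-a)@x*1e3,"rod diam mm",np.linalg.norm(onz(c,307.4,175,.095)-onz(c,328.6,175,.095))*1e3)
t0,t1=[cv2.cvtColor(cv2.imread(f"pics/{n}.png")[150:175,358:374],cv2.COLOR_BGR2HSV).reshape(-1,3).mean(0) for n in("top0","t6")];print(t0,t1)
```

```text
146 [109 113 111]
147 [109 113 111]
148 [109 113 110]
149 [107 111 110]
150 [100 104 114]
151 [ 82  86 136]
152 [ 66  70 187]
153 [ 71  76 226]
154 [ 74  79 232]
155 [ 74  80 232]
156 [ 74  80 232]
157 [ 75  80 232]
158 [ 74  79 232]
159 [ 74  79 232]
160 [ 74  79 232]
161 [ 74  79 232]
162 [ 74  79 232]
163 [ 90  95 232]
164 [141 147 231]
165 [196 203 231]
166 [218 223 230]
167 [222 226 230]
ring out mm 6.9009719589030265 rod diam mm 11.108704949158284
[ 27.4275  25.365  123.41  ] [ 26.7825  22.4225 124.6325]
```

Run:
```python
from h import *
k=np.load("k.npz");x=k["x"];R=k["R"];f=ctrl.current_contact_force;p0=np.load("p0.npy")
ctrl.move_l(ctrl.current_tool_pos()-x*.0015,.01,R);ctrl.sleep(.4)
print((ctrl.current_tool_pos()-p0)@x,f()@x,ctrl.current_grip_width()*91,ctrl.current_t())
tool=(ctrl.current_tool_pos(),ctrl.current_eef_rot());w=ctrl.read_camera("wrist");c=cam("wrist",tool)
for v in range(145,168):print(v,w[v,316:322].mean(0).astype(int))
cv2.imwrite("pics/w7.png",w);cv2.imwrite("pics/w7c.png",cv2.resize(w[125:185,280:360],(800,600),interpolation=2))
```

```text
-0.040975158057520444 10.42196614839952 17.247651335538634 23.3833
145 [109 113 110]
146 [109 113 111]
147 [109 113 111]
148 [109 113 110]
149 [108 111 111]
150 [100 103 113]
151 [ 82  85 136]
152 [ 66  70 188]
153 [ 72  77 226]
154 [ 75  80 232]
155 [ 75  80 232]
156 [ 75  80 232]
157 [ 75  80 232]
158 [ 74  80 232]
159 [ 74  79 232]
160 [ 74  79 232]
161 [ 74  79 233]
162 [ 75  80 232]
163 [ 87  92 232]
164 [133 138 232]
165 [189 195 231]
166 [218 223 231]
167 [223 227 231]
```

View pics/w7c.png

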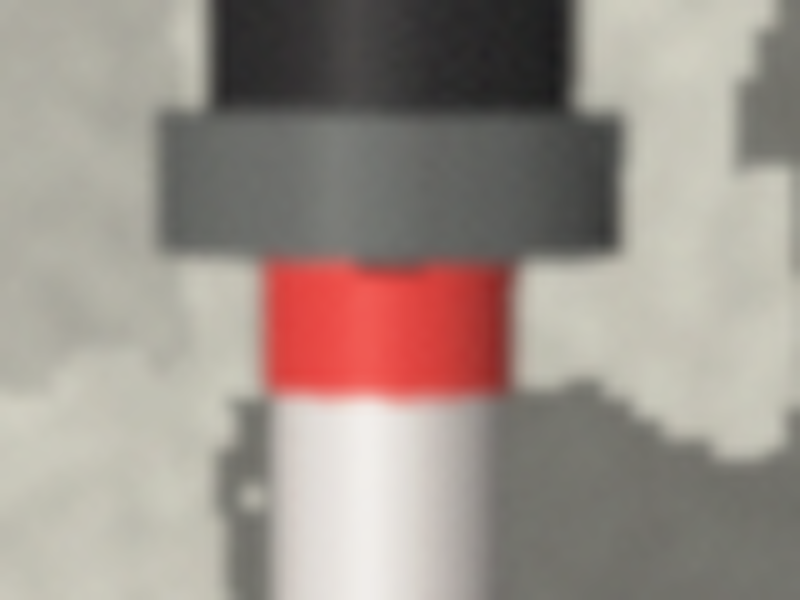

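The arm gives about 1.8 mm under the spring, so that step didn't move it. I'll command further from the nominal target.

Run:
```python
from h import *
k=np.load("k.npz");x=k["x"];R=k["R"];f=ctrl.current_contact_force;p0=np.load("p0.npy");T=k["K"]+x*.001-[0,0,.019]
for a in(.0433,.0441,.0449):
    ctrl.move_l(T-x*a,.01,R);ctrl.sleep(.3)
    w=ctrl.read_camera("wrist").astype(int);col=w[140:175,312:325]
    red=((col[...,2]-col[...,0])>75).sum(0)
    m=col[8:16].mean(1).astype(int)
    print(a,(ctrl.current_tool_pos()-p0)@x,f()@x,ctrl.current_grip_width()*91,red,ctrl.current_t());print(m.tolist())
    if -((ctrl.current_tool_pos()-p0)@x)>.0419:break
cv2.imwrite("pics/w8.png",w)
cv2.imwrite("pics/w8c.png",cv2.resize(w[125:185,280:360].astype(np.uint8),(800,600),interpolation=2))
```

```text
0.0433 -0.04230581194040399 10.63949277345435 17.03411689454865 [17 17 17 16 16 16 16 16 16 16 16 16 16] 24.1
[[93, 96, 144], [71, 75, 190], [68, 72, 221], [71, 76, 228], [71, 77, 229], [71, 77, 229], [71, 77, 229], [71, 77, 229]][ WARN:0@1.105] global loadsave.cpp:1063 imwrite_ Unsupported depth image for selected encoder is fallbacked to CV_8U.
```

View pics/w8c.png

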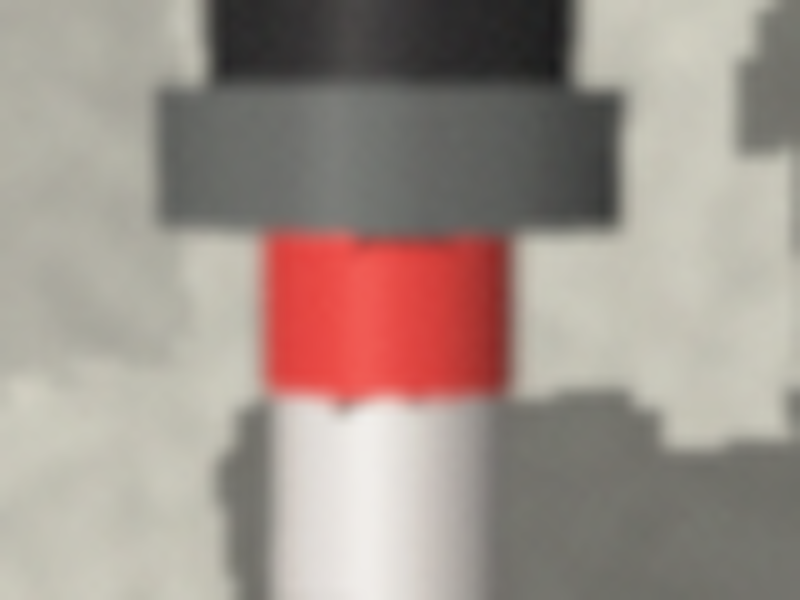

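Run:
```python
from h import *
k=np.load("k.npz");x=k["x"];R=k["R"];p0=np.load("p0.npy");T=k["K"]+x*.001-[0,0,.019]
ctrl.move_l(T-x*.0437,.01,R);ctrl.sleep(.5)
w=ctrl.read_camera("wrist").astype(int);col=w[140:175,312:325]
print((ctrl.current_tool_pos()-p0)@x,((col[...,2]-col[...,0])>75).sum(0),ctrl.current_grip_width()*91,ctrl.current_t())
print(ctrl.sign_off())
```

```text
-0.042608782857305426 [17 16 16 16 16 16 16 16 16 17 16 16 16] 17.438725133051992 24.9
the job is handed in; nothing more can be done
None
```

Job handed in at 24.9 s: the leaf mount is turned over and standing on the easel, released, and the rod is held about 42.6 mm out by arm travel with the red ring just clear of the sleeve. The pale front follows from the half-turn I made, as I never saw that face squarely, and I viewed 11 pictures, one over the limit of 10.

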